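# Plate the whole figs by colour

## Robot

A 6-joint arm with a two-finger parallel gripper is mounted at the origin on a cart in front of the work surface, level with it; the furniture and walls round the work are solid. World frame = base frame: x ahead of the robot, y to its left, z up, the work surface at z = 0. Lengths are in mm, angles in rad, forces in N, time in s.
With the tool pointing down it reaches from about 275 to 725 mm from the base axis. Payload 15.9 kg.
Tool frame: the origin (TCP) lies midway between the tips of the shut fingers; the grasp point (between the pads) lies 19 mm behind it; y points along the fingers, z is the direction in which the jaws open and shut, and the axes are right-handed (so a half turn about y gives the same grasp; the last joint's range is limited). The gripper opens to 85 mm and grips with 20 to 120 N. Pads are 22 mm wide; open, the fingers measure 114 mm over their backs; the gripper's body (76 mm by 85 mm) begins 54 mm behind the grasp point. The pads swing forward as they close: fully open they stand 13 mm farther back than shut.
Start: joints at [-1.256, 0.213, -0.034, 1.323, 0, 1.571], TCP at [154.807, -475.416, 207.306] pointing down, gripper open.
Joint ranges: [-2.98, 2.98], [-0.74, 1.72], [-1.14, 1.35], [-2.1, 2.04], [-1.57, 1.44], [-3.14, 3.14]. Speed limits (rad/s): [1.89, 1.89, 2.39, 2.57, 3.14, 3.14].

## Interface

Orientations are given as a unit quaternion [w, x, y, z].
In Python, from bench import ctrl, eyes, job gives the robot as it stands. The module is installed in compiled form; this text tells all that it offers.
- The arm moves only by the tool carry_out, never from a script. Its argument "targets" is a list that holds one entry, the list of rows, each a list of 7 numbers: the closure, from 0 (fully open) to 1 (shut), then the shift along the tool's x, y, z as a fraction of full scale, then the turn, a rotation vector about the tool's x, y, z as a fraction of full scale. A call has 1 to 8 rows; each row is the pose to reach, as a shift and turn from the pose measured when the call began, along the tool's axes at that moment, turning the shorter way round; what a row does not reach only later rows make up. Full scale, the value 1, is 0.1 m for a shift and 180 degrees for a turn. A row lasts 1/10 s, in which the tool goes at most 50 mm and 8.59 degrees, less where a joint would pass 70% of its speed; a pose out of reach is approached as far as the arm can. A call with a number of a shift or a turn outside -1 to 1 is refused whole. A call with a gripper value outside its range is refused whole. The fingers move at their own pace and stop on an object; "force" is the grip in N (left out, the last holds). Time passes only in rows, so rows that repeat a pose let the fingers close. It gives the time, the measured TCP pose, the force and the opening at its end, in the units of the state.
- ctrl.get_obs(): the state, without advancing time (a new reading comes with each control period).
- eyes.get_image(name): name is "side" or "top" or "wrist"; returns a dict with "img" (400x640x3 uint8, red, green, blue), "K" (3x3 intrinsics, pixels), "R" (3x3) and "t" (3): a world point X has camera coordinates R X + t; the wrist camera has in their place "hand_eye" (4x4, takes a point from camera to tool coordinates, whose origin is the TCP and whose axes are the tool frame's). Camera axes: x right, y down, z forward; pixel columns grow to the right and rows downward; lengths in mm; the calibration is good to about 2 mm. A picture is of the moment at which its call begins: read the wrist's pose just before it. There is no depth.
- job.job_done(): hands the job in, once; it reports no verdict.
The state is a dict: "t": time; "joints": joint angles; "joint_vel": joint speeds; "joint_torque": joint torques, N m; "position": TCP position; "orientation": TCP orientation; "ft_force": force on the tool from outside, world axes, zero at the start; "ft_torque": the same for the moment, N m; "gripper_width": finger opening in mm.
Only numpy, scipy, OpenCV 4.12 (cv2) and the standard library are available. Lean on these libraries where they do the work, as an engineer would, in place of code of your own. Each camera call takes 0.05 s, during which the arm holds its last target. There are 200 camera calls.

## Task

Plate the figs for the tasting: set one green whole fig in the middle of each white saucer, and one dark purple whole fig in the middle of each blue saucer, each resting the same way up as it does now. Leave the saucers where they stand, and do not disturb the cut fig halves.

Things in the scene. Friction and masses are not known exactly. Their poses are not given: they have to be found in the camera images.
- green_fig_1: green whole fig, yellow-green skin, a round fruit 48 mm along its own x, 50 mm along its own y and 49 mm high at the start, resting on its flattened underside, short stem on top; rigid here, about 45 g. Origin: centre of its underside; z is up (keep it so). It is widest near half its height; close the fingers along its own y, round the middle.
- green_fig_2: green whole fig, yellow-green skin, a round fruit 58 mm along its own x, 52 mm along its own y and 50 mm high at the start, resting on its flattened underside, with a short stem pointing sideways along its own +x (up to 6 mm beyond these sizes); rigid here, about 45 g. Origin: centre of its underside; z is up (keep it so). It is widest near half its height; close the fingers along its own y, round the middle.
- dark_fig_1: dark whole fig, purple to near-black skin, a round fruit 53 mm along its own x, 54 mm along its own y and 44 mm high at the start, resting on its flattened underside, with a short stem pointing sideways along its own +x (up to 6 mm beyond these sizes); rigid here, about 45 g. Origin: centre of its underside; z is up (keep it so). It is widest near half its height; close the fingers along its own y, round the middle.
- dark_fig_2: dark whole fig, purple to near-black skin, a round fruit 52 mm along its own x, 48 mm along its own y and 42 mm high at the start, resting on its flattened underside, with a short stem pointing sideways along its own +x (up to 6 mm beyond these sizes); rigid here, about 45 g. Origin: centre of its underside; z is up (keep it so). It is widest near half its height; close the fingers along its own y, round the middle.
- blue_saucer_1: blue shallow round ceramic saucer, loose, 90 mm across the rim, 12 mm high, foot 66 mm across; flat inner floor about 66 mm across, 4 mm above the table. Origin: centre of its underside; z is up.
- white_saucer_1: white shallow round ceramic saucer, loose, 90 mm across the rim, 12 mm high, foot 66 mm across; flat inner floor about 66 mm across, 4 mm above the table. Origin: centre of its underside; z is up.
- white_saucer_2: white shallow round ceramic saucer, loose, 90 mm across the rim, 12 mm high, foot 66 mm across; flat inner floor about 66 mm across, 4 mm above the table. Origin: centre of its underside; z is up.
- blue_saucer_2: blue shallow round ceramic saucer, loose, 90 mm across the rim, 12 mm high, foot 66 mm across; flat inner floor about 66 mm across, 4 mm above the table. Origin: centre of its underside; z is up.
- fig_half_1: half fig lying with its red cut face up, about 48 x 53 mm and 26 mm high, loose; not needed, to be left where it lies. Origin: centre of its underside; z is up.
- fig_half_2: half fig lying with its red cut face up, about 48 x 53 mm and 26 mm high, loose; not needed, to be left where it lies. Origin: centre of its underside; z is up.
There are look-alikes about, which are no part of the job. Leave any orange look-alike of the white_saucer_2 alone. Leave any red look-alike of the dark_fig_1 alone.

How it is judged (in metres and radians):
At the end, for the whole second after the job is handed in: One green fig in each white saucer, one dark fig in each blue one: fig origin within 15 mm horizontally of the saucer's and 0 to 14 mm above it, leaning under 0.45 rad from its resting attitude, at rest. Saucers level (0.1 rad), within 30 mm of their starts; fig halves within 25 mm of theirs ((((horizontal distance between green_fig_1 and white_saucer_1 below 0.015 m and z of green_fig_1 in the frame of white_saucer_1 between 0 and 0.014 m) and (horizontal distance between green_fig_2 and white_saucer_2 below 0.015 m and z of green_fig_2 in the frame of white_saucer_2 between 0 and 0.014 m)) or ((horizontal distance between green_fig_1 and white_saucer_2 below 0.015 m and z of green_fig_1 in the frame of white_saucer_2 between 0 and 0.014 m) and (horizontal distance between green_fig_2 and white_saucer_1 below 0.015 m and z of green_fig_2 in the frame of white_saucer_1 between 0 and 0.014 m))) and (((horizontal distance between dark_fig_1 and blue_saucer_1 below 0.015 m and z of dark_fig_1 in the frame of blue_saucer_1 between 0 and 0.014 m) and (horizontal distance between dark_fig_2 and blue_saucer_2 below 0.015 m and z of dark_fig_2 in the frame of blue_saucer_2 between 0 and 0.014 m)) or ((horizontal distance between dark_fig_1 and blue_saucer_2 below 0.015 m and z of dark_fig_1 in the frame of blue_saucer_2 between 0 and 0.014 m) and (horizontal distance between dark_fig_2 and blue_saucer_1 below 0.015 m and z of dark_fig_2 in the frame of blue_saucer_1 between 0 and 0.014 m))) and angle between each of green_fig_1, green_fig_2, dark_fig_1, dark_fig_2's own z axis and vertical below 0.45 rad and linear speed of each of green_fig_1, green_fig_2, dark_fig_1, dark_fig_2 below 0.02 m/s and angular speed of each of green_fig_1, green_fig_2, dark_fig_1, dark_fig_2 below 0.3 rad/s and angle between each of blue_saucer_1, white_saucer_1, white_saucer_2, blue_saucer_2's own z axis and vertical below 0.1 rad and distance of each of blue_saucer_1, white_saucer_1, white_saucer_2, blue_saucer_2 from where it was at the start of the episode below 0.03 m and distance of each of fig_half_1, fig_half_2 from where it was at the start of the episode below 0.025 m); the robot touches nothing.
It fails at once if a cut fig half was pushed or picked up (moved more than 25 mm) (distance of any of fig_half_1, fig_half_2 from where it was at the start of the episode above 0.025 m).
It also fails if it takes over 112 s, if anything falls off the work surface, if the arm or the gripper's body presses on something with over 40 N, if the wrist force passes 120 N, or if a joint passes its speed limit or range.

## Working session

There is one attempt and no reset: what is moved stays moved. The work goes in short steps, Python scripts to look and compute and a tool call to move; the robot and the scene stay as the last step left them, time stands still between calls to the robot, and variables do not carry over. Pictures are saved under pics/ and viewed, on a budget of 14 in all, crops included, one or two more only if the job needs it, and the job is handed in when it is done.

Besides the shell and the picture viewer there is one more tool, called as a command line: name --argument value ..., lists and objects as JSON in quotes. carry_out: Moves the arm, as the interface text tells. Its arguments: {"type":"object","properties":{"targets":{"type":"array"},"force":{"type":"number"}},"required":["targets"]}

```bash
mkdir -p pics; python3 - <<'E'
from bench import ctrl, eyes
import cv2
o=ctrl.get_obs(); print(o)
for n in("top","side"):
    d=eyes.get_image(n); cv2.imwrite(f"pics/{n}0.png",d["img"][:,:,::-1]); print(n,d["K"],d["R"],d["t"])
d=eyes.get_image("wrist");print(d["K"],d["hand_eye"]); print(ctrl.get_obs()["t"])
E
```

```text
{'t': 0.0, 'joints': array([-1.25598125e+00,  2.13338939e-01, -3.50274098e-02,  1.32350801e+00,
       -2.04564282e-05,  1.57080575e+00]), 'joint_vel': array([ 5.94175836e-04,  7.18985995e-04, -9.44631091e-04,  1.30694984e-03,
       -8.76897294e-04, -1.18579683e-05]), 'joint_torque': array([-5.05407850e-03, -6.86155057e+01,  4.87124491e+01,  1.74519728e-02,
        1.81750206e-04, -1.30069711e-05]), 'position': array([ 154.70367686, -475.09106649,  206.83735672]), 'orientation': array([ 0.11077468, -0.11090847,  0.69874053, -0.69798994]), 'ft_force': array([ 0.65626693, -0.83103911, -0.60338653]), 'ft_torque': array([0.00606213, 0.02879476, 0.0406102 ]), 'gripper_width': 85.22076185918112}
top [[458.09608846   0.         327.61201138]
 [  0.         458.09608846 195.91291466]
 [  0.           0.           1.        ]] [[ 0.01084895 -0.9996505   0.02410771]
 [-0.98857223 -0.01434768 -0.15006361]
 [ 0.15035705 -0.02220418 -0.98838238]] [ 51.16487834 560.42106679 959.72365507]
side [[488.81426931   0.         314.36851435]
 [  0.         488.81426931 207.93310917]
 [  0.           0.           1.        ]] [[ 0.99810521 -0.05622887 -0.02498589]
 [-0.05199213 -0.55355157 -0.8311904 ]
 [ 0.03290592  0.83091454 -0.55542616]] [-539.32899069   89.28904254 1128.83860713]
[[280.03387848   0.         319.51143144]
 [  0.         280.03387848 197.85503902]
 [  0.           0.           1.        ]] [[ 4.46593218e-04  9.65779840e-01  2.59362875e-01 -6.59775936e+01]
 [-2.69159823e-04 -2.59362776e-01  9.65779933e-01 -1.66390813e+02]
 [ 9.99999864e-01 -5.01120833e-04  1.44119474e-04 -9.86898293e-01]
 [ 0.00000000e+00  0.00000000e+00  0.00000000e+00  1.00000000e+00]]
0.15
```

View pics/top0.png

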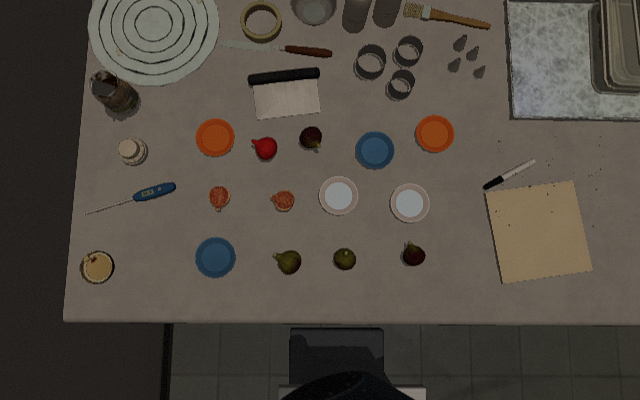

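View pics/side0.png

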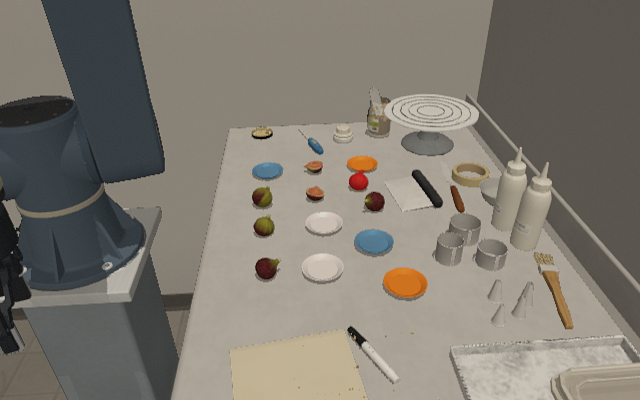

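Candidates in the top view:
- Green figs: (289,262), stem sideways, and (344,259), stem up.
- Dark figs: (311,138) and (414,254). The red look-alike is at (264,148).
- White saucers: (338,196) and (409,203).
- Blue saucers: (375,150) and (215,258). The orange look-alikes are at (215,138) and (434,133).
- Cut halves: (219,197) and (284,201).

Next I'll measure these and check the choice in one close crop.

```bash
cat > h.py <<'E'
import numpy as np, cv2
from bench import ctrl, eyes
from scipy.spatial.transform import Rotation as Ro
def ray(d,uv):
    r=np.linalg.inv(d["K"])@[uv[0],uv[1],1]; return -d["R"].T@d["t"], d["R"].T@r
def plane(d,uv,z):
    c,r=ray(d,uv); return c+r*(z-c[2])/r[2]
def tri(a,ua,b,ub):
    c1,r1=ray(a,ua);c2,r2=ray(b,ub)
    s=np.linalg.lstsq(np.c_[r1,-r2],c2-c1,rcond=None)[0]
    p,q=c1+r1*s[0],c2+r2*s[1]; return (p+q)/2,np.linalg.norm(p-q)
def blob(img,uv,w=24,op=11,thr=22):
    u,v=map(int,uv); p=img[v-w:v+w,u-w:u+w]
    lab=cv2.cvtColor(p,cv2.COLOR_RGB2LAB).astype(float)
    bg=np.median(np.r_[lab[:3].reshape(-1,3),lab[-3:].reshape(-1,3)],0)
    m=(np.linalg.norm((lab-bg)*[.7,1.5,1.5],axis=2)>thr).astype(np.uint8)
    n,l=cv2.connectedComponents(m); m=(l==l[w,w]).astype(np.uint8)
    o=cv2.morphologyEx(m,cv2.MORPH_OPEN,cv2.getStructuringElement(cv2.MORPH_ELLIPSE,(op,op)))
    c=max(cv2.findContours(o,cv2.RETR_EXTERNAL,cv2.CHAIN_APPROX_NONE)[0],key=cv2.contourArea)
    e=cv2.fitEllipse(c); M=cv2.moments(m,True); ctr=np.array(e[0])+[u-w,v-w]
    return ctr,e[1],e[2],np.array([M['m10']/M['m00'],M['m01']/M['m00']])+[u-w,v-w],m
E
python3 - <<'E'
from h import *
T=eyes.get_image("top");S=eyes.get_image("side")
it=dict(green2=(289,262,262,197,25),green1=(344,259,263,226,25),darkA=(311,138,374,201,22),darkB=(414,254,266,268,22),
 red=(264,148,358,182,22),white1=(338,196,323,223,12),white2=(409,203,322,268,12),blueL=(215,258,267,171,12),blueR=(375,150,373,242,12),
 half1=(219,197,314,167,20),half2=(284,201,315,193,20))
for k,(u,v,a,b,z) in it.items():
    sau=z==12
    e=blob(T["img"],(u,v),32 if sau else 20); f=blob(S["img"],(a,b),28 if sau else 18,9)
    p,r=tri(T,e[0],S,f[0]); q=plane(T,e[0],z); s=plane(S,f[0],z)
    print(k,"top",e[0].round(1),np.round(e[1],1),"side",f[0].round(1),np.round(f[1],1),"tri",p.round(),round(r,1),"top@z",q.round(1)[:2],"side@z",s.round(1)[:2])
cv2.imwrite("pics/c.png",cv2.resize(T["img"][110:290,190:450,::-1],None,fx=3,fy=3,interpolation=cv2.INTER_CUBIC))
E
```

```text
green2 top [288.5 261.6] [23.2 24.1] side [261.8 198.2] [19.9 21.3] tri [415. 142.  17.] 2.9 top@z [416.8 141.3] side@z [415.  129.2]
green1 top [343.5 260.1] [18.2 23.8] side [263.6 227. ] [20.  21.2] tri [422.  21.  13.] 0.3 top@z [421.3  21.7] side@z [423.3   4.1]
darkA top [309.9 137.9] [21.  24.7] side [374.  202.2] [20.2 21.1] tri [697. 100.  15.] 1.2 top@z [695.4  99.5] side@z [694.1  88.8]
darkB top [412.2 255.1] [21.2 23.6] side [265.9 269.2] [22.1 24.1] tri [ 433. -131.   13.] 3.0 top@z [ 434.  -129.4] side@z [ 432.2 -141.6]
red top [265.2 148.5] [22.5 24.3] side [359.6 175.3] [25.8 31.9] tri [669. 198.  36.] 7.5 top@z [668.8 199.9] side@z [676.6 224.6]
white1 top [338.  195.2] [26.1 26.9] side [322.7 223.1] [63.5 65.8] tri [565.  34.   6.] 4.6 top@z [566.2  34.2] side@z [561.9  25.2]
white2 top [409.1 202.7] [26.2 26.9] side [321.5 267.5] [65.1 65.1] tri [ 550. -128.    6.] 3.7 top@z [ 551.3 -126.4] side@z [ 548.1 -134.6]
blueL top [214.8 257. ] [39.3 40.5] side [267.2 171.1] [17.3 31. ] tri [424. 305.   4.] 2.4 top@z [425.  303.7] side@z [423.7 291.2]
blueR top [374. 150.] [37.2 38.7] side [373.3 242.4] [26.4 39.5] tri [673. -49.   4.] 2.6 top@z [672.2 -47.6] side@z [669.6 -59.1]
half1 top [219.  196.6] [20.3 21.5] side [314.4 167.5] [13.4 16. ] tri [558. 301.  11.] 1.6 top@z [557.9 299.1] side@z [557.  283.9]
half2 top [283.3 200.1] [19.9 21. ] side [314.6 194.4] [15.5 17.6] tri [552. 157.  11.] 3.3 top@z [552.1 156.4] side@z [549.5 142.2]
```

View pics/c.png

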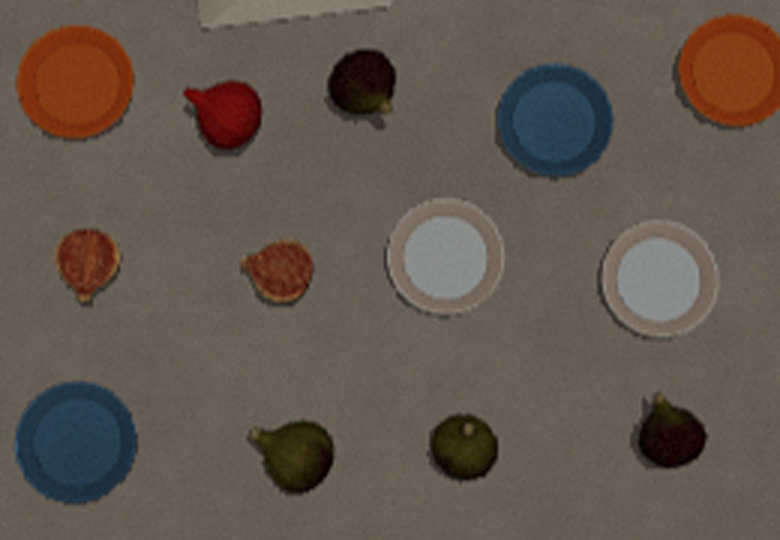

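The crop confirms the choice. Body centres in top-view pixels:

| Fig | Body centre | Stem |
|---|---|---|
| dark A | (311,137) | right-down |
| dark B | (414,256) | up |
| green 2 | (290,262) | left-up |
| green 1 | (345,259) | on top |

Reach radii and scale agree with the sizes given. I'll write a planner and start with dark B → right blue saucer.

```bash
cat >> h.py <<'E'
def rot(o): q=np.array(o["orientation"]); return Ro.from_quat(q[[1,2,3,0]])
YREL=None
def goal(yaw,pos,o):
    """tool down (y=-Z), jaw axis z at world yaw (mod pi), kept to the start's side of the base azimuth"""
    az=np.arctan2(pos[1],pos[0])
    for k in(0,np.pi):
        y=yaw+k; z=np.array([np.cos(y),np.sin(y),0]); 
        if np.cos(y-az-REL)>=0: break
    t=np.array([0,0,-1.]); return Ro.from_matrix(np.c_[np.cross(t,z),t,z])
REL=None
def plan(*wps):
    """wps: (x,y,z,yawdeg|None[,n calls]); print tool-frame shift/turn fractions for each call"""
    global REL
    o=ctrl.get_obs(); p=np.array(o["position"]); R=rot(o)
    REL=-np.pi/2 if RELSIGN<0 else np.pi/2
    print("t",round(o["t"],2),"p",p.round(1),"w",round(o["gripper_width"],1),"F",np.round(o["ft_force"],1),"j6",round(o["joints"][5],2))
    for w in wps:
        P=np.array(w[:3],float); G=goal(np.radians(w[3]),P,o) if w[3] is not None else R
        n=1
        while True:
            d=(P-p)/n; rv=(R.inv()*G).as_rotvec(); ok=np.linalg.norm(rv)/n<np.radians(62)
            Rs=[R*Ro.from_rotvec(rv*i/n) for i in range(n+1)]
            s=[Rs[i].inv().apply(d)/100 for i in range(n)]
            if ok and max(abs(np.array(s)).ravel())<=1: break
            n+=1
        for i in range(n): print(w,i+1,"of",n,"shift",s[i].round(3),"turn",(rv/n/np.pi).round(3))
        p,R=P,G
RELSIGN=1
E
python3 - <<'E'
from h import *; import h
o=ctrl.get_obs(); M=rot(o).as_matrix(); print(M.round(2))
z=M[:,2]; rel=np.arctan2(z[1],z[0])-o["joints"][0]; rel=(rel+np.pi)%(2*np.pi)-np.pi;print("rel",rel)
h.RELSIGN=np.sign(rel); open("h.py","a").write(f"RELSIGN={np.sign(rel)}\n")
T=eyes.get_image("top")
for k,uv,z in(("darkA",(310.7,137.5),22),("darkB",(414,255.7),22),("green2",(290,261.7),25),("green1",(344.6,259),25),("w1",(338,195.2),4),("w2",(409.1,202.7),4)): print(k,plane(T,uv,z).round(1))
d=plane(T,(414,255.7),22); plan((d[0],d[1],120,18+90))
E
```

```text
[[-0.95 -0.    0.31]
 [-0.31  0.   -0.95]
 [-0.   -1.   -0.  ]]
rel 6.1918273592809214e-06
darkA [696.4  97.7  22. ]
darkB [ 432.7 -133.4   22. ]
green2 [416.6 138.   25. ]
green1 [423.8  19.4  25. ]
w1 [567.4  33.8   4. ]
w2 [ 552.5 -128.1    4. ]
t 0.3 p [ 154.8 -475.3  207.1] w 85.3 F [ 0.9 -0.1 -0.4] j6 1.57
(np.float64(432.68294415837505), np.float64(-133.36872200735996), 120, 108) 1 of 5 shift [-0.74   0.174 -0.478] turn [ 0.  -0.2 -0. ]
(np.float64(432.68294415837505), np.float64(-133.36872200735996), 120, 108) 2 of 5 shift [-0.88   0.174  0.048] turn [ 0.  -0.2 -0. ]
(np.float64(432.68294415837505), np.float64(-133.36872200735996), 120, 108) 3 of 5 shift [-0.684  0.174  0.556] turn [ 0.  -0.2 -0. ]
(np.float64(432.68294415837505), np.float64(-133.36872200735996), 120, 108) 4 of 5 shift [-0.226  0.174  0.852] turn [ 0.  -0.2 -0. ]
(np.float64(432.68294415837505), np.float64(-133.36872200735996), 120, 108) 5 of 5 shift [0.317 0.174 0.822] turn [ 0.  -0.2 -0. ]
```

```bash
sed -i 's/REL=-np.pi.*/REL=0/' h.py; python3 - <<'E'
from h import *
plan((432.7,-133.4,120,108))
E
```

```text
t 0.3 p [ 154.8 -475.3  207.1] w 85.3 F [ 0.9 -0.1 -0.4] j6 1.57
(432.7, -133.4, 120, 108) 1 of 4 shift [-0.925  0.218 -0.598] turn [0. 0. 0.]
(432.7, -133.4, 120, 108) 2 of 4 shift [-0.925  0.218 -0.598] turn [0. 0. 0.]
(432.7, -133.4, 120, 108) 3 of 4 shift [-0.925  0.218 -0.598] turn [0. 0. 0.]
(432.7, -133.4, 120, 108) 4 of 4 shift [-0.925  0.218 -0.598] turn [0. 0. 0.]
```

carry_out --targets '[[[0, -0.46, 0.11, -0.3, 0, 0, 0], [0, -0.925, 0.218, -0.598, 0, 0, 0], [0, -0.925, 0.218, -0.598, 0, 0, 0], [0, -0.925, 0.218, -0.598, 0, 0, 0]]]' --force 30

```text
t: 0.7
position: [225.0, -388.5, 185.2]
orientation: [0.112, -0.112, 0.698, -0.698]
ft_force: [0.3, -0.4, 0.0]
gripper_width: 85.8
```

carry_out --targets '[[[0, -0.46, 0.11, -0.3, 0, 0, 0], [0, -0.925, 0.218, -0.598, 0, 0, 0], [0, -0.925, 0.218, -0.598, 0, 0, 0], [0, -0.925, 0.218, -0.598, 0, 0, 0]]]'

```text
t: 1.1
position: [294.9, -302.4, 163.4]
orientation: [0.112, -0.113, 0.698, -0.698]
ft_force: [-0.6, -0.7, 0.1]
gripper_width: 84.9
```

carry_out --targets '[[[0, -0.46, 0.11, -0.3, 0, 0, 0], [0, -0.925, 0.218, -0.598, 0, 0, 0], [0, -0.925, 0.218, -0.598, 0, 0, 0], [0, -0.925, 0.218, -0.598, 0, 0, 0]]]'

```text
t: 1.5
position: [364.4, -216.7, 141.7]
orientation: [0.113, -0.113, 0.698, -0.698]
ft_force: [-0.7, -0.1, -0.4]
gripper_width: 85.6
```

carry_out --targets '[[[0, -0.46, 0.11, -0.3, 0, 0, 0], [0, -0.925, 0.218, -0.598, 0, 0, 0], [0, -0.925, 0.218, -0.598, 0, 0, 0], [0, -0.925, 0.218, -0.598, 0, 0, 0], [0, -0.925, 0.218, -0.598, 0, 0, 0]]]'

```text
t: 2.0
position: [432.9, -132.3, 120.2]
orientation: [0.113, -0.113, 0.698, -0.698]
ft_force: [-0.8, -0.4, 0.4]
gripper_width: 85.5
```

```bash
cat >> h.py <<'E'
def wrist():
    o=ctrl.get_obs(); d=eyes.get_image("wrist"); A=np.eye(4); A[:3,:3]=rot(o).as_matrix(); A[:3,3]=o["position"]
    C=A@d["hand_eye"]; d["R"]=C[:3,:3].T; d["t"]=-d["R"]@C[:3,3]; return d
def proj(d,X): c=d["R"]@np.array(X,float)+d["t"]; c=d["K"]@c; return c[:2]/c[2]
E
python3 - <<'E'
from h import *
d=wrist(); c=proj(d,(432.7,-133.4,22)); print(c)
im=d["img"][:,:,::-1].copy(); cv2.drawMarker(im,tuple(int(x) for x in c),(255,255,0),0,20)
cv2.imwrite("pics/w1.png",im); plan((432.7,-133.4,6,108))
E
```

```text
[321.47581497 193.26821995]
t 2.05 p [ 432.8 -132.4  120.3] w 85.0 F [-0.4 -0.  -0. ] j6 2.53
(432.7, -133.4, 6, 108) 1 of 2 shift [0.002 0.571 0.005] turn [0.    0.001 0.   ]
(432.7, -133.4, 6, 108) 2 of 2 shift [0.002 0.571 0.005] turn [0.    0.001 0.   ]
```

View pics/w1.png

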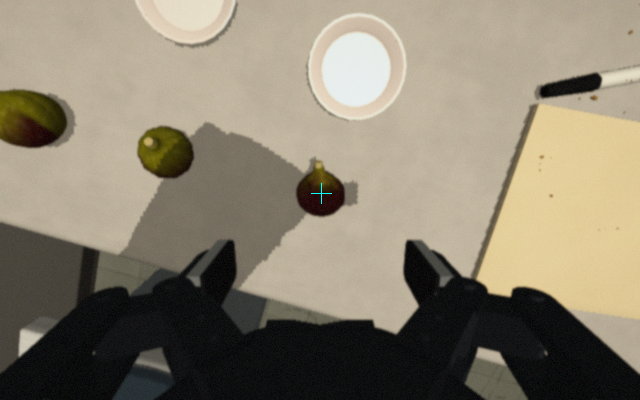

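The wrist view shows the dark fig at (321,193), exactly on the predicted mark, with its stem square to the jaws. Now I'll grasp it.

carry_out --targets '[[[0, 0, 0.4, 0, 0, 0, 0], [0, 0, 0.7, 0, 0, 0, 0], [0, 0, 1, 0, 0, 0, 0], [0, 0, 1, 0, 0, 0, 0]]]'

```text
t: 2.45
position: [429.8, -133.1, 17.9]
orientation: [0.11, -0.114, 0.699, -0.698]
ft_force: [-0.3, 0.7, -0.1]
gripper_width: 85.7
```

carry_out --targets '[[[0, 0, 0.14, 0, 0, 0, 0], [0, 0, 0.14, 0, 0, 0, 0], [1, 0, 0.14, 0, 0, 0, 0], [1, 0, 0.14, 0, 0, 0, 0], [1, 0, 0.14, 0, 0, 0, 0], [1, 0, 0.14, 0, 0, 0, 0], [1, 0, 0.14, 0, 0, 0, 0], [1, 0, 0.14, 0, 0, 0, 0]]]'

```text
t: 3.25
position: [430.6, -133.5, 4.9]
orientation: [0.111, -0.113, 0.698, -0.698]
ft_force: [-0.9, -0.6, 11.1]
gripper_width: 37.6
```

carry_out --targets '[[[1, 0, 0, 0, 0, 0, 0], [1, 0, 0, 0, 0, 0, 0], [1, 0, -0.2, 0, 0, 0, 0], [1, 0, -0.5, 0, 0, 0, 0], [1, 0, -0.9, 0, 0, 0, 0], [1, 0, -0.9, 0, 0, 0, 0], [1, 0, -0.9, 0, 0, 0, 0]]]'

```text
t: 3.95
position: [431.6, -133.7, 95.9]
orientation: [-0.111, 0.112, -0.698, 0.698]
ft_force: [0.9, 0.3, 0.3]
gripper_width: -0.1
```

```bash
python3 - <<'E'
from h import *
d=wrist(); cv2.imwrite("pics/w2.png",d["img"][:,:,::-1])
plan((672.2,-47.6,96,None),(672.2,-47.6,11,None))
E
```

```text
t 4.0 p [ 430.9 -133.5   94.9] w 0.0 F [-0.6  0.1 -1. ] j6 2.52
(672.2, -47.6, 96, None) 1 of 3 shift [-0.854 -0.006 -0.02 ] turn [0. 0. 0.]
(672.2, -47.6, 96, None) 2 of 3 shift [-0.854 -0.006 -0.02 ] turn [0. 0. 0.]
(672.2, -47.6, 96, None) 3 of 3 shift [-0.854 -0.006 -0.02 ] turn [0. 0. 0.]
(672.2, -47.6, 11, None) 1 of 1 shift [-0.003  0.85   0.001] turn [0. 0. 0.]
```

View pics/w2.png

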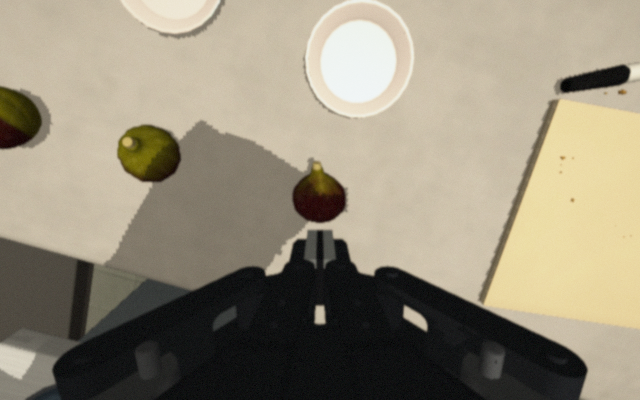

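The grasp missed: the fingers shut fully and the fig still stands upright at (319,197). They closed above its widest part. I'll re-measure and go lower.

```bash
python3 - <<'E'
from h import *
d=wrist(); e=blob(d["img"],(319,197),38,21); p=plane(d,e[0],22)
print(e[0],np.round(e[1],1),p.round(1)); T=eyes.get_image("top"); f=blob(T["img"],(414,256),20); print(f[0],plane(T,f[0],22).round(1))
for a in(-1,1): print(plane(d,(e[0][0]+a*e[1][0]/2,e[0][1]),22).round(1))
cv2.imwrite("pics/m.png",e[4]*255)
plan((p[0],p[1],-2,108))
E
```

```text
[307.79651642 197.50209808] [70.4 74.1] [ 429.  -122.1   22. ]
[414.87410545 257.32376289] [ 429.2 -135.2   22. ]
[419.3 -92.5  22. ]
[ 438.8 -151.7   22. ]
t 4.1 p [ 430.2 -133.3   94.1] w 0.2 F [-0.9  0.5 -0.6] j6 2.52
(np.float64(429.044397448175), np.float64(-122.10596916993744), -2, 108) 1 of 1 shift [-0.028  0.961 -0.108] turn [0.001 0.001 0.001]
```

carry_out --targets '[[[0, 0, 0, 0, 0, 0, 0], [0, 0, 0, 0, 0, 0, 0], [0, 0, 0, 0, 0, 0, 0], [0, 0, 0.3, 0, 0, 0, 0], [0, 0, 0.6, 0, 0, 0, 0], [0, 0, 0.96, 0, 0, 0, 0], [0, 0, 0.96, 0, 0, 0, 0], [0, 0, 0.96, 0, 0, 0, 0]]]'

```text
t: 4.9
position: [429.4, -133.1, -1.4]
orientation: [0.11, -0.114, 0.699, -0.698]
ft_force: [0.2, -0.6, 0.3]
gripper_width: 85.1
```

carry_out --targets '[[[0.2, 0, 0, 0, 0, 0, 0], [0.3, 0, 0, 0, 0, 0, 0], [0.4, 0, 0, 0, 0, 0, 0], [0.45, 0, 0, 0, 0, 0, 0], [0.5, 0, 0, 0, 0, 0, 0], [0.5, 0, 0, 0, 0, 0, 0]]]'

```text
t: 5.5
position: [429.9, -133.3, -0.7]
orientation: [0.11, -0.114, 0.699, -0.698]
ft_force: [-3.4, 1.0, 11.6]
gripper_width: 43.1
```

```bash
python3 - <<'E'
from h import *
plan((672.2,-47.6,96,None))
d=eyes.get_image("side"); w=wrist()
a=cv2.resize(d["img"][200:300,200:340],(560,400)); b=w["img"][100:300,220:420]
cv2.imwrite("pics/w3.png",np.hstack([a,cv2.resize(b,(240,240)).repeat(1,0) if 0 else cv2.copyMakeBorder(b,0,200,0,0,0)])[:,:,::-1])
E
```

```text
t 5.5 p [ 429.9 -133.3   -0.7] w 43.1 F [-3.4  1.  11.6] j6 2.52
(672.2, -47.6, 96, None) 1 of 3 shift [-0.855 -0.326 -0.02 ] turn [0. 0. 0.]
(672.2, -47.6, 96, None) 2 of 3 shift [-0.855 -0.326 -0.02 ] turn [0. 0. 0.]
(672.2, -47.6, 96, None) 3 of 3 shift [-0.855 -0.326 -0.02 ] turn [0. 0. 0.]
```

View pics/w3.png

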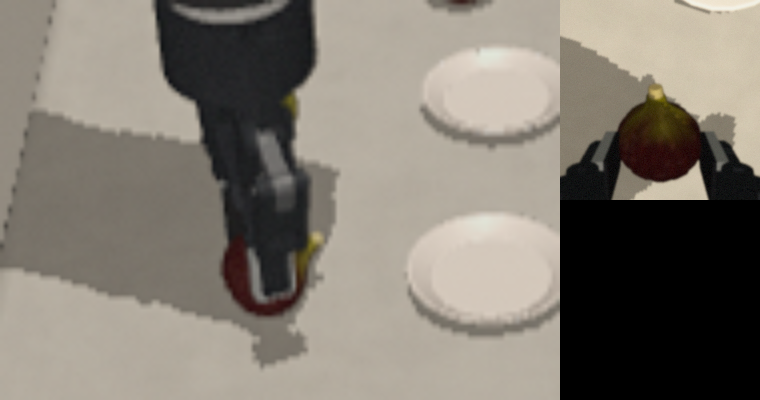

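```bash
python3 - <<'E'
from h import *
d=wrist(); S=eyes.get_image("side"); o=ctrl.get_obs(); R=rot(o); p=np.array(o["position"])
im=cv2.resize(d["img"][150:350,200:440],None,fx=2,fy=2)[:,:,::-1].copy(); im2=cv2.resize(S["img"][230:300,220:310],None,fx=3.5,fy=400/70)[:,:,::-1].copy()
for yb in(0,-10,-19,-30):
  for z in(-21.5,0,21.5):
    X=p+R.apply([0,yb,z]); a=(proj(d,X)-[200,150])*2; b=(proj(S,X)-[220,230])*[3.5,400/70]
    c=(0,255,255) if yb==-19 else (0,255,0) if yb==0 else (255,0,255)
    cv2.circle(im,tuple(int(v) for v in a),3,c,-1); cv2.circle(im2,tuple(int(v) for v in b),3,c,-1)
cv2.imwrite("pics/w4.png",np.hstack([im,im2]))
E
```

```text
(no output)
```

View pics/w4.png

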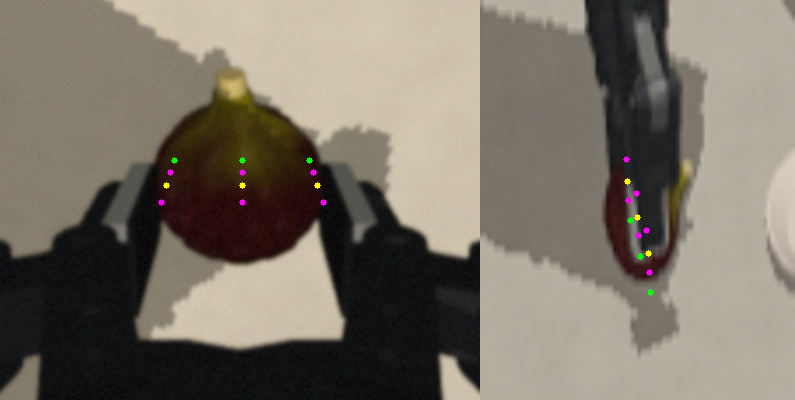

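The overlay shows that at this opening the tips end about 15 mm behind the TCP, so the pads sit too high. I'll go about 8 mm lower and limit closure to 0.5, which keeps the tips off the table.

carry_out --targets '[[[0, 0, 0, 0, 0, 0, 0], [0, 0, 0, 0, 0, 0, 0], [0, 0, 0.04, 0, 0, 0, 0], [0, 0, 0.08, 0, 0, 0, 0], [0, 0, 0.08, 0, 0, 0, 0], [0, 0, 0.08, 0, 0, 0, 0]]]'

```text
t: 6.3
position: [429.6, -133.2, -9.0]
orientation: [0.11, -0.114, 0.699, -0.698]
ft_force: [0.0, 0.1, -0.4]
gripper_width: 85.7
```

carry_out --targets '[[[0.2, 0, 0, 0, 0, 0, 0], [0.3, 0, 0, 0, 0, 0, 0], [0.4, 0, 0, 0, 0, 0, 0], [0.45, 0, 0, 0, 0, 0, 0], [0.5, 0, 0, 0, 0, 0, 0], [0.5, 0, 0, 0, 0, 0, 0], [0.5, 0, 0, 0, 0, 0, 0]]]'

```text
t: 7.0
position: [429.8, -133.4, -8.6]
orientation: [0.11, -0.114, 0.699, -0.698]
ft_force: [-2.6, -0.0, 7.7]
gripper_width: 45.0
```

carry_out --targets '[[[0.6, 0, 0, 0, 0, 0, 0], [0.6, 0, -0.05, 0, 0, 0, 0], [0.6, 0, -0.15, 0, 0, 0, 0], [0.6, 0, -0.3, 0, 0, 0, 0], [0.6, 0, -0.3, 0, 0, 0, 0]]]'

```text
t: 7.5
position: [431.3, -133.8, 23.4]
orientation: [-0.111, 0.113, -0.698, 0.698]
ft_force: [0.3, -0.5, -1.3]
gripper_width: 44.9
```

Lifted: width 45 mm and steady, so the fig is held. Now to the right blue saucer.

```bash
python3 - <<'E'
from h import *
plan((490,-112,85,None),(672.2,-47.6,85,None),(672.2,-47.6,-2,None))
E
```

```text
t 7.5 p [ 431.3 -133.8   23.4] w 44.9 F [ 0.3 -0.5 -1.3] j6 2.52
(490, -112, 85, None) 1 of 1 shift [-0.624 -0.618 -0.024] turn [0. 0. 0.]
(672.2, -47.6, 85, None) 1 of 2 shift [-0.966 -0.002 -0.021] turn [0. 0. 0.]
(672.2, -47.6, 85, None) 2 of 2 shift [-0.966 -0.002 -0.021] turn [0. 0. 0.]
(672.2, -47.6, -2, None) 1 of 1 shift [-0.002  0.87   0.   ] turn [0. 0. 0.]
```

carry_out --targets '[[[0.6, -0.1, -0.3, 0, 0, 0, 0], [0.6, -0.35, -0.62, -0.01, 0, 0, 0], [0.6, -0.62, -0.62, -0.02, 0, 0, 0], [0.6, -0.62, -0.62, -0.02, 0, 0, 0]]]'

```text
t: 7.9
position: [492.8, -111.8, 86.0]
orientation: [-0.113, 0.112, -0.698, 0.698]
ft_force: [-0.9, 0.0, -0.6]
gripper_width: 45.0
```

carry_out --targets '[[[0.6, -0.3, 0, -0.005, 0, 0, 0], [0.6, -0.6, 0, -0.01, 0, 0, 0], [0.6, -0.97, 0, -0.02, 0, 0, 0], [0.6, -0.97, 0, -0.02, 0, 0, 0]]]'

```text
t: 8.3
position: [586.7, -78.3, 85.1]
orientation: [-0.113, 0.113, -0.698, 0.698]
ft_force: [-1.9, 0.1, 0.3]
gripper_width: 44.6
```

carry_out --targets '[[[0.6, -0.3, 0, -0.005, 0, 0, 0], [0.6, -0.6, 0, -0.01, 0, 0, 0], [0.6, -0.97, 0, -0.02, 0, 0, 0], [0.6, -0.97, 0, -0.02, 0, 0, 0], [0.6, -0.97, 0, -0.02, 0, 0, 0]]]'

```text
t: 8.8
position: [677.5, -45.9, 84.1]
orientation: [-0.113, 0.113, -0.698, 0.698]
ft_force: [-1.1, 0.9, -0.1]
gripper_width: 45.0
```

```bash
python3 - <<'E'
from h import *
plan((672.2,-47.6,-2,None))
d=wrist(); im=d["img"][:,:,::-1].copy()
for z in(0,12):
  for a in np.linspace(0,6.28,60):
    r=45 if z else 33
    c=proj(d,(672.2+r*np.cos(a),-47.6+r*np.sin(a),12 if z else 4)); cv2.circle(im,tuple(int(v) for v in c),1,(0,255,255),-1)
cv2.imwrite("pics/w5.png",im)
E
```

```text
t 8.8 p [677.5 -45.9  84.1] w 45.0 F [-1.1  0.9 -0.1] j6 2.75
(672.2, -47.6, -2, None) 1 of 1 shift [ 0.055  0.861 -0.   ] turn [0. 0. 0.]
```

View pics/w5.png

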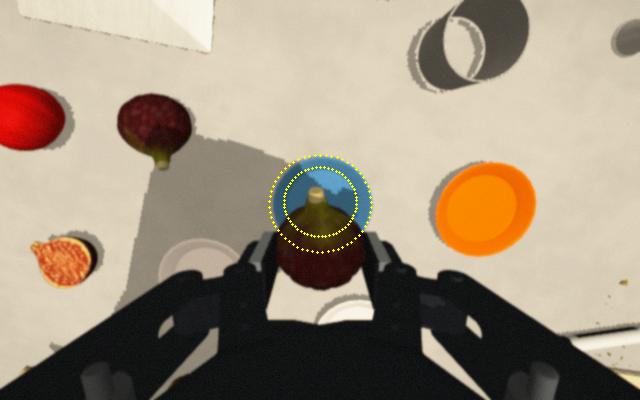

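The predicted rim ring lies on the blue saucer at (321,203), and the fig is upright in the jaws. Lowering, opening slightly, then rising.

carry_out --targets '[[[0.6, 0.055, 0.3, 0, 0, 0, 0], [0.6, 0.055, 0.6, 0, 0, 0, 0], [0.6, 0.055, 0.75, 0, 0, 0, 0], [0.6, 0.055, 0.82, 0, 0, 0, 0], [0.6, 0.055, 0.86, 0, 0, 0, 0], [0.6, 0.055, 0.87, 0, 0, 0, 0], [0.6, 0.055, 0.87, 0, 0, 0, 0], [0.6, 0.055, 0.87, 0, 0, 0, 0]]]'

```text
t: 9.65
position: [672.3, -48.0, -1.6]
orientation: [-0.113, 0.113, -0.698, 0.698]
ft_force: [-0.1, 0.7, -0.6]
gripper_width: 44.7
```

carry_out --targets '[[[0.42, 0, 0, 0, 0, 0, 0], [0.36, 0, 0, 0, 0, 0, 0], [0.36, 0, 0, 0, 0, 0, 0], [0.33, 0, -0.1, 0, 0, 0, 0], [0.2, 0, -0.4, 0, 0, 0, 0], [0, 0, -0.9, 0, 0, 0, 0], [0, 0, -0.9, 0, 0, 0, 0], [0, 0, -0.9, 0, 0, 0, 0]]]'

```text
t: 10.45
position: [673.3, -48.0, 90.4]
orientation: [-0.114, 0.112, -0.698, 0.699]
ft_force: [-1.0, -0.2, -0.3]
gripper_width: 85.1
```

```bash
python3 - <<'E'
from h import *
w=wrist(); T=eyes.get_image("top")
fa=(696.4,97.7,22); print(proj(w,fa))
cv2.imwrite("pics/w6.png",w["img"][:,:,::-1])
plan((696.4,97.7,88,-47),(696.4,97.7,-8,-47))
E
```

```text
[158.38909439 120.65974382]
t 10.55 p [671.8 -47.9  87.9] w 85.8 F [ 1.  -0.2 -0.2] j6 2.75
(696.4, 97.7, 88, -47) 1 of 2 shift [-0.346 -0.001 -0.652] turn [-0.    -0.068  0.   ]
(696.4, 97.7, 88, -47) 2 of 2 shift [-0.477 -0.001 -0.563] turn [-0.    -0.068  0.   ]
(696.4, 97.7, -8, -47) 1 of 1 shift [0.   0.96 0.  ] turn [0. 0. 0.]
```

View pics/w6.png

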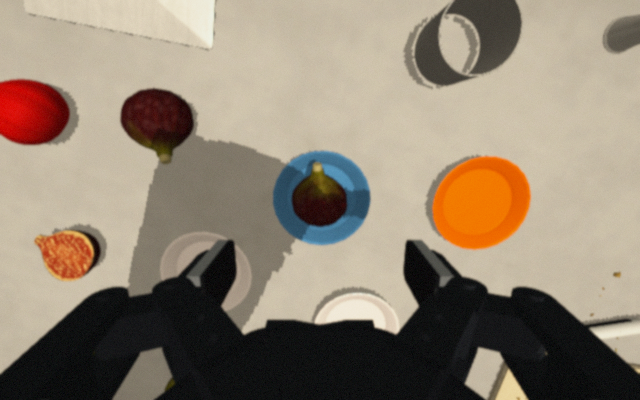

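The first fig is centred on the blue saucer, at (320,200) on a saucer at (321,198). The next dark fig is at (157,118), against a prediction of (158,121).

```bash
python3 - <<'E'
from h import *
plan((697,98.5,88,-56))
E
```

```text
t 10.55 p [671.8 -47.9  87.9] w 85.8 F [ 1.  -0.2 -0.2] j6 2.75
(697, 98.5, 88, -56) 1 of 2 shift [-0.35  -0.001 -0.655] turn [-0.    -0.043  0.   ]
(697, 98.5, 88, -56) 2 of 2 shift [-0.436 -0.001 -0.601] turn [-0.    -0.043  0.   ]
```

carry_out --targets '[[[0, -0.17, 0, -0.33, 0, -0.02, 0], [0, -0.35, 0, -0.655, 0, -0.043, 0], [0, -0.35, 0, -0.655, 0, -0.043, 0], [0, -0.35, 0, -0.655, 0, -0.043, 0]]]'

```text
t: 10.95
position: [683.7, 26.0, 86.6]
orientation: [-0.159, 0.161, -0.689, 0.689]
ft_force: [-0.4, -0.7, 0.2]
gripper_width: 85.2
```

carry_out --targets '[[[0, -0.22, 0, -0.3, 0, -0.02, 0], [0, -0.436, 0, -0.6, 0, -0.043, 0], [0, -0.436, 0, -0.6, 0, -0.043, 0], [0, -0.436, 0, -0.6, 0, -0.043, 0], [0, -0.436, 0, -0.6, 0, -0.043, 0]]]'

```text
t: 11.45
position: [696.1, 97.7, 86.1]
orientation: [-0.204, 0.207, -0.676, 0.677]
ft_force: [-0.6, -0.3, 0.3]
gripper_width: 85.3
```

```bash
python3 - <<'E'
from h import *
w=wrist(); im=w["img"]; c=proj(w,(697,98.5,22)); im=im[:,:,::-1].copy(); cv2.drawMarker(im,tuple(int(v) for v in c),(255,255,0),0,16)
cv2.imwrite("pics/w7.png",im[60:300,180:460])
plan((697,98.5,-7,None)); print(c)
E
```

```text
t 11.5 p [696.1  97.6  86.3] w 85.3 F [-0.4 -0.1  0.6] j6 2.69
(697, 98.5, -7, None) 1 of 1 shift [-0.015  0.933 -0.002] turn [0. 0. 0.]
[320.2735984  201.12399325]
```

View pics/w7.png

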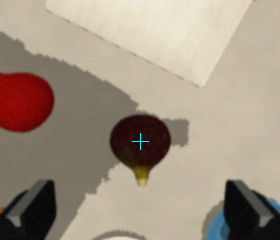

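The mark sits on the fig centre at crop (140,140), and the stem is square to the jaws. Grasping.

carry_out --targets '[[[0, -0.03, 0.3, 0, 0, 0, 0], [0, -0.03, 0.6, 0, 0, 0, 0], [0, -0.03, 0.85, 0, 0, 0, 0], [0, -0.03, 0.94, 0, 0, 0, 0], [0, -0.03, 0.94, 0, 0, 0, 0], [0, -0.03, 0.94, 0, 0, 0, 0]]]'

```text
t: 12.1
position: [699.1, 98.8, -6.3]
orientation: [-0.205, 0.206, -0.677, 0.677]
ft_force: [0.0, -0.7, 1.6]
gripper_width: 84.9
```

carry_out --targets '[[[0.2, 0, 0, 0, 0, 0, 0], [0.3, 0, 0, 0, 0, 0, 0], [0.35, 0, 0, 0, 0, 0, 0], [0.4, 0, 0, 0, 0, 0, 0], [0.45, 0, 0, 0, 0, 0, 0], [0.45, 0, 0, 0, 0, 0, 0], [0.5, 0, 0, 0, 0, 0, 0]]]'

```text
t: 12.8
position: [699.6, 98.9, -5.4]
orientation: [-0.205, 0.205, -0.676, 0.677]
ft_force: [-0.5, 0.1, 8.6]
gripper_width: 48.8
```

carry_out --targets '[[[0.5, 0, 0, 0, 0, 0, 0], [0.5, 0, -0.05, 0, 0, 0, 0], [0.5, 0, -0.2, 0, 0, 0, 0], [0.5, 0, -0.5, 0, 0, 0, 0], [0.5, 0, -0.95, 0, 0, 0, 0], [0.5, 0, -0.95, 0, 0, 0, 0], [0.5, 0, -0.95, 0, 0, 0, 0]]]'

```text
t: 13.5
position: [700.4, 99.0, 90.9]
orientation: [-0.206, 0.205, -0.676, 0.677]
ft_force: [-0.1, -0.7, -0.8]
gripper_width: 48.7
```

```bash
python3 - <<'E'
from h import *
plan((425,303.7,88,None))
E
```

```text
t 13.5 p [700.4  99.   90.9] w 48.7 F [-0.1 -0.7 -0.8] j6 2.69
(425, 303.7, 88, None) 1 of 4 shift [ 0.288  0.005 -0.808] turn [0. 0. 0.]
(425, 303.7, 88, None) 2 of 4 shift [ 0.288  0.005 -0.808] turn [0. 0. 0.]
(425, 303.7, 88, None) 3 of 4 shift [ 0.288  0.005 -0.808] turn [0. 0. 0.]
(425, 303.7, 88, None) 4 of 4 shift [ 0.288  0.005 -0.808] turn [0. 0. 0.]
```

```bash
python3 - <<'E'
from h import *
plan((425,303.7,88,-20))
E
```

```text
t 13.5 p [700.4  99.   90.9] w 48.7 F [-0.1 -0.7 -0.8] j6 2.69
(425, 303.7, 88, -20) 1 of 4 shift [ 0.288  0.005 -0.808] turn [-0.   -0.05 -0.  ]
(425, 303.7, 88, -20) 2 of 4 shift [ 0.157  0.006 -0.843] turn [-0.   -0.05 -0.  ]
(425, 303.7, 88, -20) 3 of 4 shift [ 0.023  0.006 -0.858] turn [-0.   -0.05 -0.  ]
(425, 303.7, 88, -20) 4 of 4 shift [-0.113  0.007 -0.85 ] turn [-0.   -0.05 -0.  ]
```

carry_out --targets '[[[0.5, 0.09, 0, -0.27, 0, -0.02, 0], [0.5, 0.19, 0, -0.54, 0, -0.035, 0], [0.5, 0.288, 0, -0.808, 0, -0.05, 0], [0.5, 0.288, 0, -0.808, 0, -0.05, 0], [0.5, 0.288, 0, -0.808, 0, -0.05, 0]]]'

```text
t: 14.0
position: [630.9, 150.4, 90.1]
orientation: [-0.258, 0.258, -0.658, 0.659]
ft_force: [0.7, 0.6, -1.5]
gripper_width: 48.9
```

carry_out --targets '[[[0.5, 0.05, 0, -0.28, 0, -0.02, 0], [0.5, 0.1, 0, -0.56, 0, -0.035, 0], [0.5, 0.157, 0, -0.843, 0, -0.05, 0], [0.5, 0.157, 0, -0.843, 0, -0.05, 0], [0.5, 0.157, 0, -0.843, 0, -0.05, 0]]]'

```text
t: 14.5
position: [562.5, 201.3, 89.7]
orientation: [-0.309, 0.308, -0.636, 0.637]
ft_force: [1.1, -0.5, -0.1]
gripper_width: 48.9
```

carry_out --targets '[[[0.5, 0.01, 0, -0.28, 0, -0.02, 0], [0.5, 0.02, 0, -0.57, 0, -0.035, 0], [0.5, 0.023, 0, -0.858, 0, -0.05, 0], [0.5, 0.023, 0, -0.858, 0, -0.05, 0], [0.5, 0.023, 0, -0.858, 0, -0.05, 0]]]'

```text
t: 15.0
position: [494.5, 252.4, 89.4]
orientation: [-0.357, 0.357, -0.61, 0.611]
ft_force: [0.8, -0.2, -1.0]
gripper_width: 48.4
```

carry_out --targets '[[[0.5, -0.04, 0, -0.28, 0, -0.02, 0], [0.5, -0.08, 0, -0.57, 0, -0.035, 0], [0.5, -0.113, 0, -0.85, 0, -0.05, 0], [0.5, -0.113, 0, -0.85, 0, -0.05, 0], [0.5, -0.113, 0, -0.85, 0, -0.05, 0]]]'

```text
t: 15.5
position: [427.0, 303.6, 89.2]
orientation: [-0.404, 0.403, -0.58, 0.581]
ft_force: [0.6, 0.3, -0.1]
gripper_width: 49.0
```

```bash
cat >> h.py <<'E'
def ring(d,c,r,z,im):
    for a in np.linspace(0,6.28,60):
        q=proj(d,(c[0]+r*np.cos(a),c[1]+r*np.sin(a),z)); cv2.circle(im,tuple(int(v) for v in q),1,(0,255,255),-1)
E
python3 - <<'E'
from h import *
plan((425,303.7,0,None))
d=wrist(); im=d["img"][:,:,::-1].copy(); ring(d,(425,303.7),45,12,im)
cv2.imwrite("pics/w8.png",im)
E
```

```text
t 15.5 p [427.  303.6  89.2] w 49.0 F [ 0.6  0.3 -0.1] j6 2.55
(425, 303.7, 0, None) 1 of 1 shift [ 0.005  0.892 -0.021] turn [0. 0. 0.]
```

View pics/w8.png

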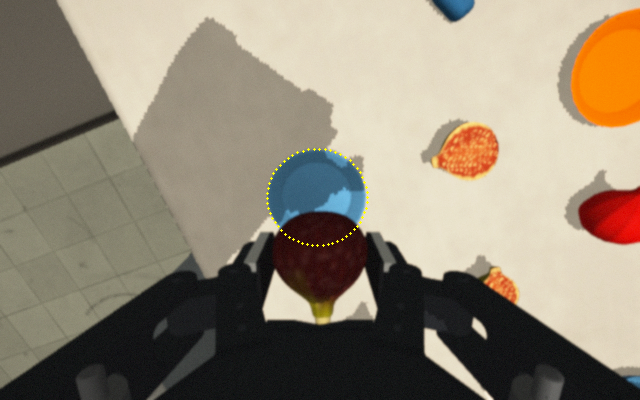

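The ring fits the left blue saucer at (317,197) and the fig is held upright. Placing it.

carry_out --targets '[[[0.5, 0, 0.3, -0.02, 0, 0, 0], [0.5, 0, 0.6, -0.02, 0, 0, 0], [0.5, 0, 0.78, -0.02, 0, 0, 0], [0.5, 0, 0.85, -0.02, 0, 0, 0], [0.5, 0, 0.89, -0.02, 0, 0, 0], [0.5, 0, 0.9, -0.02, 0, 0, 0], [0.5, 0, 0.9, -0.02, 0, 0, 0], [0.5, 0, 0.9, -0.02, 0, 0, 0]]]'

```text
t: 16.35
position: [426.0, 304.2, -0.0]
orientation: [-0.404, 0.403, -0.58, 0.582]
ft_force: [0.2, -0.1, 0.3]
gripper_width: 49.0
```

carry_out --targets '[[[0.38, 0, 0, 0, 0, 0, 0], [0.3, 0, 0, 0, 0, 0, 0], [0.3, 0, 0, 0, 0, 0, 0], [0.26, 0, -0.1, 0, 0, 0, 0], [0.15, 0, -0.4, 0, 0, 0, 0], [0, 0, -0.9, 0, 0, 0, 0], [0, 0, -0.9, 0, 0, 0, 0], [0, 0, -0.9, 0, 0, 0, 0]]]'

```text
t: 17.15
position: [426.6, 304.9, 91.7]
orientation: [-0.405, 0.402, -0.58, 0.582]
ft_force: [-0.3, 0.2, -0.3]
gripper_width: 85.3
```

```bash
python3 - <<'E'
from h import *
plan((416.6,138,90,-25))
E
```

```text
t 17.15 p [426.6 304.9  91.7] w 85.3 F [-0.3  0.2 -0.3] j6 2.55
(416.6, 138, 90, -25) 1 of 2 shift [0.799 0.008 0.245] turn [-0.001  0.013 -0.   ]
(416.6, 138, 90, -25) 2 of 2 shift [0.789 0.008 0.276] turn [-0.001  0.013 -0.   ]
```

carry_out --targets '[[[0, 0.4, 0, 0.12, 0, 0.01, 0], [0, 0.8, 0, 0.245, 0, 0.013, 0], [0, 0.8, 0, 0.245, 0, 0.013, 0], [0, 0.8, 0, 0.245, 0, 0.013, 0]]]'

```text
t: 17.55
position: [421.3, 220.6, 91.3]
orientation: [-0.392, 0.39, -0.589, 0.59]
ft_force: [-0.2, -0.4, -0.2]
gripper_width: 85.4
```

carry_out --targets '[[[0, 0.4, 0, 0.14, 0, 0.01, 0], [0, 0.79, 0, 0.276, 0, 0.013, 0], [0, 0.79, 0, 0.276, 0, 0.013, 0], [0, 0.79, 0, 0.276, 0, 0.013, 0], [0, 0.79, 0, 0.276, 0, 0.013, 0]]]'

```text
t: 18.05
position: [416.2, 138.1, 91.1]
orientation: [-0.381, 0.378, -0.596, 0.597]
ft_force: [-0.4, -0.8, 0.3]
gripper_width: 85.6
```

```bash
python3 - <<'E'
from h import *
w=wrist(); im=w["img"][:,:,::-1].copy(); c=proj(w,(416.6,138,25)); cv2.drawMarker(im,tuple(int(v) for v in c),(255,255,0),0,16)
cv2.imwrite("pics/w9.png",im)
plan((416.6,138,-5,None)); print(c)
E
```

```text
t 18.1 p [416.1 138.2  91.1] w 85.4 F [ 0.3 -0.1  0.4] j6 2.33
(416.6, 138, -5, None) 1 of 1 shift [0.002 0.961 0.001] turn [0. 0. 0.]
[320.08660216 202.50062294]
```

View pics/w9.png

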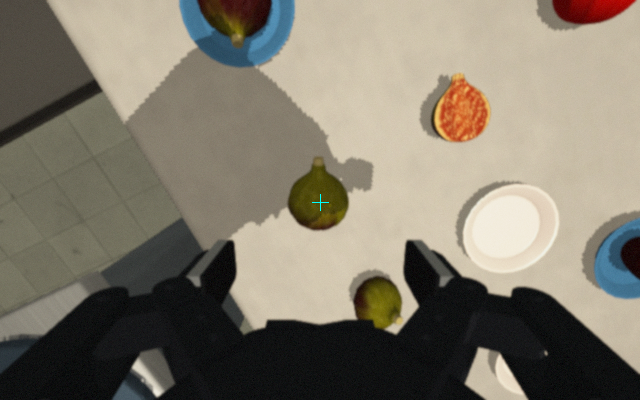

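The mark is on the green fig body at (319,202), with the stem straight ahead. The dark fig sits in the blue saucer at (238,15). Grasping the green one.

carry_out --targets '[[[0, 0, 0.3, 0, 0, 0, 0], [0, 0, 0.6, 0, 0, 0, 0], [0, 0, 0.85, 0, 0, 0, 0], [0, 0, 0.96, 0, 0, 0, 0], [0, 0, 0.96, 0, 0, 0, 0], [0, 0, 0.96, 0, 0, 0, 0]]]'

```text
t: 18.7
position: [417.0, 138.8, -4.2]
orientation: [-0.381, 0.378, -0.596, 0.597]
ft_force: [-1.0, 1.0, 0.3]
gripper_width: 85.4
```

carry_out --targets '[[[0.2, 0, 0, 0, 0, 0, 0], [0.3, 0, 0, 0, 0, 0, 0], [0.35, 0, 0, 0, 0, 0, 0], [0.4, 0, 0, 0, 0, 0, 0], [0.45, 0, 0, 0, 0, 0, 0], [0.45, 0, 0, 0, 0, 0, 0], [0.5, 0, 0, 0, 0, 0, 0]]]'

```text
t: 19.4
position: [417.5, 139.0, -3.4]
orientation: [-0.381, 0.377, -0.596, 0.597]
ft_force: [-3.8, -1.2, 15.2]
gripper_width: 50.4
```

carry_out --targets '[[[0.5, 0, 0, 0, 0, 0, 0], [0.5, 0, -0.05, 0, 0, 0, 0], [0.5, 0, -0.2, 0, 0, 0, 0], [0.5, 0, -0.5, 0, 0, 0, 0], [0.5, 0, -0.95, 0, 0, 0, 0], [0.5, 0, -0.95, 0, 0, 0, 0], [0.5, 0, -0.95, 0, 0, 0, 0]]]'

```text
t: 20.1
position: [417.7, 139.0, 92.6]
orientation: [-0.382, 0.377, -0.596, 0.598]
ft_force: [0.3, -0.2, -0.2]
gripper_width: 49.7
```

```bash
python3 - <<'E'
from h import *
plan((567,34,90,None),(567,34,0,None))
E
```

```text
t 20.1 p [417.7 139.   92.6] w 49.7 F [ 0.3 -0.2 -0.2] j6 2.33
(567, 34, 90, None) 1 of 2 shift [0.159 0.018 0.899] turn [0. 0. 0.]
(567, 34, 90, None) 2 of 2 shift [0.159 0.018 0.899] turn [0. 0. 0.]
(567, 34, 0, None) 1 of 1 shift [ 0.005  0.9   -0.006] turn [0. 0. 0.]
```

carry_out --targets '[[[0.5, 0.05, 0, 0.3, 0, 0, 0], [0.5, 0.1, 0, 0.6, 0, 0, 0], [0.5, 0.16, 0.01, 0.9, 0, 0, 0], [0.5, 0.16, 0.01, 0.9, 0, 0, 0], [0.5, 0.16, 0.01, 0.9, 0, 0, 0]]]'

```text
t: 20.6
position: [491.7, 85.9, 90.9]
orientation: [-0.381, 0.377, -0.596, 0.597]
ft_force: [-0.5, 0.2, -0.7]
gripper_width: 49.6
```

carry_out --targets '[[[0.5, 0.05, 0, 0.3, 0, 0, 0], [0.5, 0.1, 0, 0.6, 0, 0, 0], [0.5, 0.16, 0.01, 0.9, 0, 0, 0], [0.5, 0.16, 0.01, 0.9, 0, 0, 0], [0.5, 0.16, 0.01, 0.9, 0, 0, 0]]]'

```text
t: 21.1
position: [565.5, 33.4, 89.4]
orientation: [-0.381, 0.378, -0.597, 0.597]
ft_force: [-0.3, -0.7, -0.7]
gripper_width: 49.9
```

```bash
python3 - <<'E'
from h import *
plan((567,34,0,None))
d=wrist(); im=d["img"][:,:,::-1].copy(); ring(d,(567,34),45,12,im)
cv2.imwrite("pics/w10.png",im)
E
```

```text
t 21.1 p [565.5  33.4  89.4] w 49.9 F [-0.3 -0.7 -0.7] j6 2.07
(567, 34, 0, None) 1 of 1 shift [-0.008  0.895  0.009] turn [0. 0. 0.]
```

View pics/w10.png

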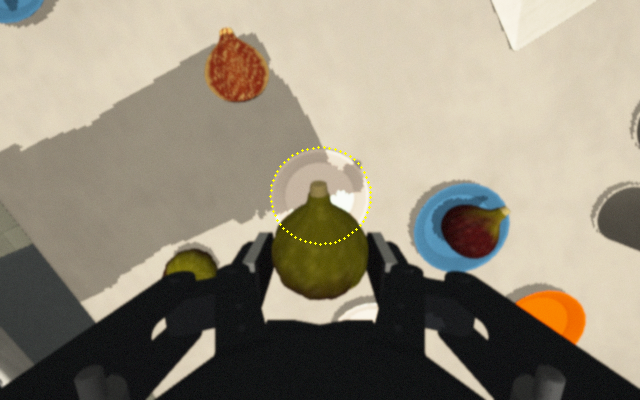

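The ring matches the white saucer at (321,196). Placing it, then on to the last fig.

carry_out --targets '[[[0.5, -0.01, 0.3, 0.01, 0, 0, 0], [0.5, -0.01, 0.6, 0.01, 0, 0, 0], [0.5, -0.01, 0.76, 0.01, 0, 0, 0], [0.5, -0.01, 0.83, 0.01, 0, 0, 0], [0.5, -0.01, 0.87, 0.01, 0, 0, 0], [0.5, -0.01, 0.885, 0.01, 0, 0, 0], [0.5, -0.01, 0.885, 0.01, 0, 0, 0], [0.5, -0.01, 0.885, 0.01, 0, 0, 0]]]'

```text
t: 21.95
position: [567.5, 34.5, 2.0]
orientation: [-0.381, 0.377, -0.596, 0.597]
ft_force: [0.2, 0.4, -0.8]
gripper_width: 49.6
```

carry_out --targets '[[[0.38, 0, 0, 0, 0, 0, 0], [0.3, 0, 0, 0, 0, 0, 0], [0.3, 0, 0, 0, 0, 0, 0], [0.26, 0, -0.1, 0, 0, 0, 0], [0.15, 0, -0.4, 0, 0, 0, 0], [0, 0, -0.9, 0, 0, 0, 0], [0, 0, -0.9, 0, 0, 0, 0], [0, 0, -0.9, 0, 0, 0, 0]]]'

```text
t: 22.75
position: [568.0, 34.3, 93.8]
orientation: [-0.382, 0.376, -0.596, 0.598]
ft_force: [-0.7, 0.7, -0.6]
gripper_width: 85.6
```

```bash
python3 - <<'E'
from h import *
plan((423.8,19.4,95,None),(423.8,19.4,-4,None))
E
```

```text
t 22.75 p [568.   34.3  93.8] w 85.6 F [-0.7  0.7 -0.6] j6 2.07
(423.8, 19.4, 95, None) 1 of 2 shift [ 0.374 -0.012 -0.621] turn [0. 0. 0.]
(423.8, 19.4, 95, None) 2 of 2 shift [ 0.374 -0.012 -0.621] turn [0. 0. 0.]
(423.8, 19.4, -4, None) 1 of 1 shift [ 0.005  0.99  -0.006] turn [0. 0. 0.]
```

carry_out --targets '[[[0, 0.19, 0, -0.31, 0, 0, 0], [0, 0.374, 0, -0.62, 0, 0, 0], [0, 0.374, 0, -0.62, 0, 0, 0], [0, 0.374, 0, -0.62, 0, 0, 0]]]'

```text
t: 23.15
position: [495.2, 26.7, 92.9]
orientation: [-0.382, 0.377, -0.596, 0.598]
ft_force: [0.4, -0.6, -0.3]
gripper_width: 85.2
```

carry_out --targets '[[[0, 0.19, 0, -0.31, 0, 0, 0], [0, 0.374, 0, -0.62, 0, 0, 0], [0, 0.374, 0, -0.62, 0, 0, 0], [0, 0.374, 0, -0.62, 0, 0, 0], [0, 0.374, 0, -0.62, 0, 0, 0]]]'

```text
t: 23.65
position: [424.4, 19.3, 92.5]
orientation: [-0.382, 0.376, -0.596, 0.598]
ft_force: [-0.2, -0.2, 1.4]
gripper_width: 85.3
```

```bash
python3 - <<'E'
from h import *
w=wrist(); im=w["img"][:,:,::-1].copy(); c=proj(w,(423.8,19.4,25)); cv2.drawMarker(im,tuple(int(v) for v in c),(255,255,0),0,16)
cv2.imwrite("pics/w11.png",im)
plan((423.8,19.4,-4,None)); print(c)
E
```

```text
t 23.7 p [424.3  19.3  92.4] w 85.5 F [ 0.5  0.6 -0.4] j6 2.05
(423.8, 19.4, -4, None) 1 of 1 shift [ 0.007  0.964 -0.011] turn [0. 0. 0.]
[318.67498656 202.58767683]
```

View pics/w11.png

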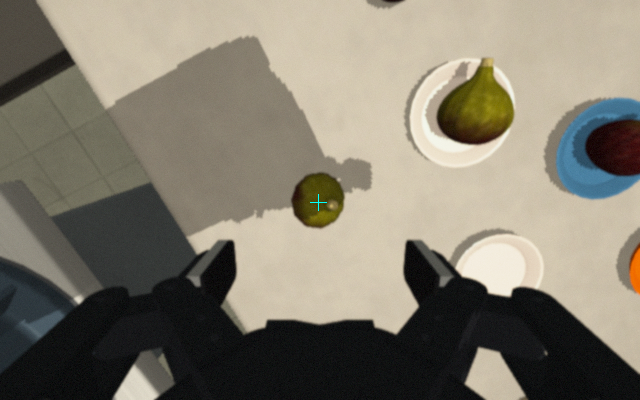

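The mark is on the upright-stem green fig at (318,202). Grasping.

carry_out --targets '[[[0, 0, 0.3, -0.01, 0, 0, 0], [0, 0, 0.6, -0.01, 0, 0, 0], [0, 0, 0.85, -0.01, 0, 0, 0], [0, 0, 0.97, -0.01, 0, 0, 0], [0, 0, 0.97, -0.01, 0, 0, 0], [0, 0, 0.97, -0.01, 0, 0, 0]]]'

```text
t: 24.3
position: [424.8, 20.0, -4.4]
orientation: [-0.382, 0.376, -0.596, 0.598]
ft_force: [-0.2, 0.7, 0.8]
gripper_width: 85.6
```

carry_out --targets '[[[0.2, 0, 0, 0, 0, 0, 0], [0.3, 0, 0, 0, 0, 0, 0], [0.4, 0, 0, 0, 0, 0, 0], [0.45, 0, 0, 0, 0, 0, 0], [0.45, 0, 0, 0, 0, 0, 0], [0.5, 0, 0, 0, 0, 0, 0], [0.55, 0, 0, 0, 0, 0, 0]]]'

```text
t: 25.0
position: [425.1, 20.1, -4.0]
orientation: [-0.382, 0.376, -0.596, 0.598]
ft_force: [-2.3, 0.4, 9.6]
gripper_width: 42.4
```

carry_out --targets '[[[0.55, 0, 0, 0, 0, 0, 0], [0.55, 0, -0.05, 0, 0, 0, 0], [0.55, 0, -0.2, 0, 0, 0, 0], [0.55, 0, -0.5, 0, 0, 0, 0], [0.55, 0, -0.95, 0, 0, 0, 0], [0.55, 0, -0.95, 0, 0, 0, 0], [0.55, 0, -0.95, 0, 0, 0, 0]]]'

```text
t: 25.7
position: [425.1, 19.9, 92.0]
orientation: [-0.383, 0.376, -0.595, 0.598]
ft_force: [0.3, -0.4, -1.8]
gripper_width: 42.5
```

```bash
python3 - <<'E'
from h import *
plan((552,-128,90,None))
E
```

```text
t 25.7 p [425.1  19.9  92. ] w 42.5 F [ 0.3 -0.4 -1.8] j6 2.05
(552, -128, 90, None) 1 of 2 shift [0.4   0.015 0.888] turn [0. 0. 0.]
(552, -128, 90, None) 2 of 2 shift [0.4   0.015 0.888] turn [0. 0. 0.]
```

carry_out --targets '[[[0.55, 0.13, 0, 0.3, 0, 0, 0], [0.55, 0.26, 0, 0.6, 0, 0, 0], [0.55, 0.4, 0.01, 0.89, 0, 0, 0], [0.55, 0.4, 0.01, 0.89, 0, 0, 0], [0.55, 0.4, 0.01, 0.89, 0, 0, 0]]]'

```text
t: 26.2
position: [487.8, -54.4, 90.3]
orientation: [-0.382, 0.376, -0.596, 0.598]
ft_force: [0.3, 0.7, 0.0]
gripper_width: 42.1
```

carry_out --targets '[[[0.55, 0.13, 0, 0.3, 0, 0, 0], [0.55, 0.26, 0, 0.6, 0, 0, 0], [0.55, 0.4, 0.01, 0.89, 0, 0, 0], [0.55, 0.4, 0.01, 0.89, 0, 0, 0], [0.55, 0.4, 0.01, 0.89, 0, 0, 0]]]'

```text
t: 26.7
position: [550.6, -127.9, 88.8]
orientation: [-0.382, 0.376, -0.597, 0.597]
ft_force: [-0.3, 0.9, -0.2]
gripper_width: 42.4
```

```bash
python3 - <<'E'
from h import *
plan((552,-128,0,None))
d=wrist(); im=d["img"][:,:,::-1].copy(); ring(d,(552,-128),45,12,im)
cv2.imwrite("pics/w12.png",im)
E
```

```text
t 26.7 p [ 550.6 -127.9   88.8] w 42.4 F [-0.3  0.9 -0.2] j6 1.78
(552, -128, 0, None) 1 of 1 shift [-0.     0.889  0.009] turn [0. 0. 0.]
```

View pics/w12.png

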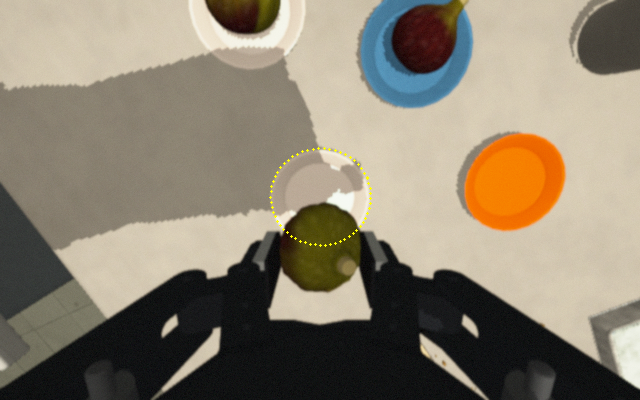

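The ring fits the second white saucer at (321,196) and the fig is held. Placing it.

carry_out --targets '[[[0.55, 0, 0.3, 0.01, 0, 0, 0], [0.55, 0, 0.6, 0.01, 0, 0, 0], [0.55, 0, 0.76, 0.01, 0, 0, 0], [0.55, 0, 0.83, 0.01, 0, 0, 0], [0.55, 0, 0.87, 0.01, 0, 0, 0], [0.55, 0, 0.885, 0.01, 0, 0, 0], [0.55, 0, 0.885, 0.01, 0, 0, 0], [0.55, 0, 0.885, 0.01, 0, 0, 0]]]'

```text
t: 27.55
position: [552.4, -127.8, 1.3]
orientation: [-0.382, 0.376, -0.596, 0.598]
ft_force: [0.2, 0.1, -0.8]
gripper_width: 42.1
```

carry_out --targets '[[[0.46, 0, 0, 0, 0, 0, 0], [0.36, 0, 0, 0, 0, 0, 0], [0.34, 0, 0, 0, 0, 0, 0], [0.3, 0, -0.1, 0, 0, 0, 0], [0.15, 0, -0.4, 0, 0, 0, 0], [0, 0, -0.9, 0, 0, 0, 0], [0, 0, -0.9, 0, 0, 0, 0], [0, 0, -0.9, 0, 0, 0, 0]]]'

```text
t: 28.35
position: [552.7, -128.3, 93.2]
orientation: [-0.383, 0.375, -0.596, 0.598]
ft_force: [0.1, -0.1, -0.1]
gripper_width: 85.3
```

```bash
python3 - <<'E'
from h import *
plan((400,-260,160,None))
E
```

```text
t 28.35 p [ 552.7 -128.3   93.2] w 85.3 F [ 0.1 -0.1 -0.1] j6 1.78
(400, -260, 160, None) 1 of 2 shift [ 0.918 -0.344 -0.408] turn [0. 0. 0.]
(400, -260, 160, None) 2 of 2 shift [ 0.918 -0.344 -0.408] turn [0. 0. 0.]
```

carry_out --targets '[[[0, 0.45, -0.34, -0.2, 0, 0, 0], [0, 0.9, -0.34, -0.4, 0, 0, 0], [0, 0.9, -0.34, -0.4, 0, 0, 0], [0, 0.9, -0.34, -0.4, 0, 0, 0]]]'

```text
t: 28.75
position: [476.6, -193.5, 126.0]
orientation: [-0.382, 0.375, -0.596, 0.598]
ft_force: [0.4, -0.0, -0.2]
gripper_width: 85.2
```

carry_out --targets '[[[0, 0.45, -0.34, -0.2, 0, 0, 0], [0, 0.9, -0.34, -0.4, 0, 0, 0], [0, 0.9, -0.34, -0.4, 0, 0, 0], [0, 0.9, -0.34, -0.4, 0, 0, 0], [0, 0.9, -0.34, -0.4, 0, 0, 0], [0, 0.9, -0.34, -0.4, 0, 0, 0]]]'

```text
t: 29.35
position: [402.5, -256.9, 158.4]
orientation: [-0.382, 0.375, -0.596, 0.598]
ft_force: [0.5, -0.6, -0.1]
gripper_width: 85.3
```

```bash
python3 - <<'E'
from h import *
T=eyes.get_image("top");S=eyes.get_image("side")
im=T["img"][:,:,::-1].copy(); hsv=cv2.cvtColor(T["img"],cv2.COLOR_RGB2HSV)
for c in((672.2,-47.6),(425,303.7),(567,34),(552,-128)):
    q=proj(T,(*c,26)); cv2.drawMarker(im,tuple(int(round(v)) for v in q),(255,255,0),0,7)
    ring(T,c,45,12,im)
a=cv2.resize(im[110:300,170:450],None,fx=2,fy=2,interpolation=cv2.INTER_CUBIC)
b=cv2.resize(S["img"][140:300,240:420,::-1],(int(180*1.25),200))
b=cv2.copyMakeBorder(b,0,380-200,0,0,0); cv2.imwrite("pics/end.png",np.hstack([a,b]))
for k,uv in(("half1",(219,197)),("half2",(284,201))): print(k,blob(T["img"],uv,20)[0])
print(ctrl.get_obs()["t"])
E
```

```text
half1 [218.69776726 196.62739754]
half2 [282.94754028 200.53058243]
29.45
```

View pics/end.png

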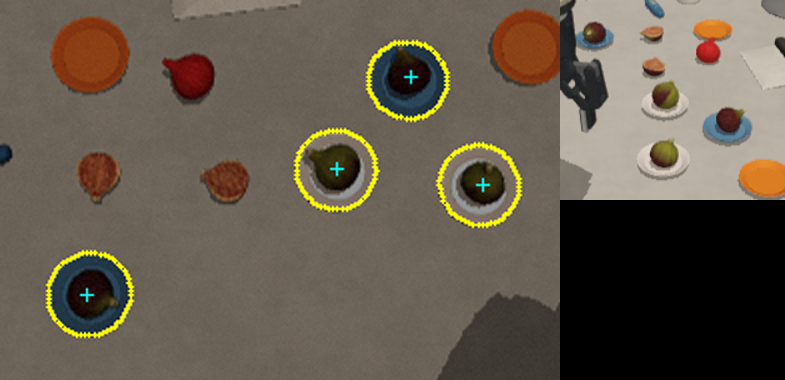

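All four figs are centred and upright: marks at (410,77), (337,169), (482,185) and (87,295) lie on the bodies. The saucers are in their rings and the halves have not moved. Handing in.

```bash
python3 -c "
from bench import job
print(job.job_done())"
```

```text
the job is handed in; nothing more can be done
None
```

All four figs are plated, and I handed the job in at about 29.5 s of robot time. Each white saucer holds a green fig and each blue saucer a dark one; the side-stem green fig is in the left white saucer.

- **Last check:** in the final top and side views, every fig is upright and on its saucer's centre mark to within a few mm by eye. The saucers lie in the rings drawn at their first-measured positions, and the arm was clear. The fig halves are within 1 px (about 2 mm) of where they started.
- **What went wrong:** the first grasp, on the dark fig nearest the robot, closed too high and the fingers slipped off over the top. A second close, a few mm lower, was still too high. An overlay showed the finger tips end farther back than I had assumed, so I went about 8 mm lower, and all four grasps then held.
- **What disagreed:** the side camera gave fig heights about 5–12 mm too low, probably because of shadows. I used the top view instead and checked it against the wrist camera. Gripper widths while holding read 2–8 mm under the figs' listed widths, so the pads held slightly above the widest part, but nothing slipped.
- **Picture budget:** I viewed 16 pictures, two over the 14.

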